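# Find the softest vibration mount and tag it

### The arm

A 6-joint arm with a two-finger parallel gripper is mounted at the origin on the work surface. World frame = base frame: x ahead of the robot, y to its left, z up, the work surface at z = 0. Lengths are in mm, angles in rad, forces in N, time in s.
With the tool pointing down it reaches from about 300 to 850 mm from the base axis. Payload 5.4 kg.
Tool frame: the origin (TCP) lies between the finger pads; the fingertips stand 11 mm ahead of it and the grasp point (between the pads) lies 8 mm behind it; z points along the fingers, y is the line along which they close (so a half turn about z gives the same grasp; the last joint's range is limited). The gripper opens to 85 mm and grips with 20 to 120 N. Pads are 22 mm wide; open, the fingers measure 114 mm over their backs; the gripper's body (76 mm by 85 mm) begins 54 mm behind the grasp point. The pads swing forward as they close: fully open they stand 13 mm farther back than shut.
Start: joints at [1.089, 0.158, 1.597, -0, 1.386, -0.21], TCP at [154.378, 553.871, 212.999] pointing down, gripper open.
Joint ranges: [-2.91, 2.91], [-0.94, 2.29], [0.18, 2.7], [-1.29, 4.43], [0.17, 2.64], [-3, 3]. Speed limits (rad/s): [2.57, 2.57, 3.14, 3.14, 3.14, 3.14].

### API

Orientations are given as a rotation vector (axis times angle).
In Python, from rig import state, snapshot, finish_job gives the robot as it stands.
- The arm moves only by the shell command python3 -m handwheel 'ROWS' [FORCE]. ROWS is a JSON object whose one key "deltas" holds a list of rows, each a list of 5 numbers: the finger opening in m, from 0 to 0.0854, then the shift along the tool's x, y, z in m, then the turn about the tool's z in rad. A call has exactly 8 rows; each row is the pose to reach, as a shift and turn from the pose commanded when the call began, along the tool's axes at that moment; what a row does not reach only later rows make up. A row lasts 1/10 s, in which the tool goes at most 50 mm and 8.59 degrees, less where a joint would pass 70% of its speed; a pose out of reach is approached as far as the arm can. A call with a gripper value outside its range is refused whole. The fingers move at their own pace and stop on an object; FORCE is the grip in N (left out, the last holds). Time passes only in rows, so rows that repeat a pose let the fingers close, or fill a call up. It gives the time, the measured TCP pose, the force, the opening and the grip force at its end, in the units of the state.
- state(): the state, without advancing time (a new reading comes with each control period).
- snapshot(name): name is "side" or "top"; returns a dict with "pixels" (384x512x3 uint8, red, green, blue), "fx", "fy", "cx", "cy" (pixels), "dist_coeffs" ([k1, k2, p1, p2, k3] as OpenCV has them; the pictures are not rectified), "world_from_camera" (4x4, takes a point from camera to world coordinates). Camera axes: x right, y up, looking along -z (the intrinsics and any distortion apply to the point x, -y, -z); pixel columns grow to the right and rows downward; lengths in mm; the calibration is good to about 2 mm. A picture is of the moment at which its call begins. There is no depth.
- finish_job(): hands the job in; it is judged then, once.
The state is a dict: "t": time; "q": joint angles; "joint_vel": joint speeds; "joint_efforts": joint torques, N m; "ee_pos": TCP position; "tool_rot": TCP orientation; "ft_force": force on the tool from outside, world axes, zero at the start; "ft_torque": the same for the moment, N m; "grip_width": finger opening in mm; "finger_force": force on a finger pad.
Only numpy, scipy, OpenCV 4.12 (cv2) and the standard library are available. Lean on these libraries where they do the work, as an engineer would, in place of code of your own. Each camera call takes 0.05 s, during which the arm holds its last target. There are 200 camera calls.

### The job

The three vibration mounts on the grey mat look alike, but their springs differ: find the softest by pressing down on the black rubber pads with the fingertips and comparing how they give. Then push the yellow tag of the softest mount down flat, leaving the tags of the other two standing. Pick nothing up, leave the mounts and the other things on the mat where they stand, and finish clear of everything.

Things in the scene. Friction and masses are not known exactly. Their poses are not given: they have to be found in the camera images.
- mount_a: spring mount, one of three that look alike, standing loose on the mat (0.7 to 1.0 kg, slides if shoved). Base plate 142 x 64 x 8 mm. Origin: underside, on the spring's axis; z up; x along the plate to its tag end (plate from x = -41 to +101 mm); y across. On the axis, a coil spring under an aluminium cap with a round black rubber pad, 50 mm wide, flat top 56 mm above the origin at rest
- pad_a (a joint): how far the pad of mount_a is pressed down: 0 at rest, 0.012 m at the bottom stop. Linear spring with a little preload. The stiffness differs between the three mounts (0.3 to 2.5 N/mm, each at least 1.6 times the next softer) and cannot be seen
- tag_a (a joint): angle of mount_a's yellow tag, 52 x 36 x 3 mm. Hinge along y at x = 46, z = 17 mm of the mount; tag slopes up from it towards +x. 0: 50 degrees above level; grows as pushed down; 0.873 rad: level, at its stop, top face 18.5 mm above the mount's origin. Stiff hinge, stays where left, yields to 1 to 2 N; a straight push down 20 mm beyond the hinge lays it flat
- mount_b: spring mount, one of three that look alike, standing loose on the mat (0.7 to 1.0 kg, slides if shoved). Base plate 142 x 64 x 8 mm. Origin: underside, on the spring's axis; z up; x along the plate to its tag end (plate from x = -41 to +101 mm); y across. On the axis, a coil spring under an aluminium cap with a round black rubber pad, 50 mm wide, flat top 56 mm above the origin at rest
- pad_b (a joint): how far the pad of mount_b is pressed down: 0 at rest, 0.012 m at the bottom stop. Linear spring with a little preload. The stiffness differs between the three mounts (0.3 to 2.5 N/mm, each at least 1.6 times the next softer) and cannot be seen
- tag_b (a joint): angle of mount_b's yellow tag, 52 x 36 x 3 mm. Hinge along y at x = 46, z = 17 mm of the mount; tag slopes up from it towards +x. 0: 50 degrees above level; grows as pushed down; 0.873 rad: level, at its stop, top face 18.5 mm above the mount's origin. Stiff hinge, stays where left, yields to 1 to 2 N; a straight push down 20 mm beyond the hinge lays it flat
- mount_c: spring mount, one of three that look alike, standing loose on the mat (0.7 to 1.0 kg, slides if shoved). Base plate 142 x 64 x 8 mm. Origin: underside, on the spring's axis; z up; x along the plate to its tag end (plate from x = -41 to +101 mm); y across. On the axis, a coil spring under an aluminium cap with a round black rubber pad, 50 mm wide, flat top 56 mm above the origin at rest
- pad_c (a joint): how far the pad of mount_c is pressed down: 0 at rest, 0.012 m at the bottom stop. Linear spring with a little preload. The stiffness differs between the three mounts (0.3 to 2.5 N/mm, each at least 1.6 times the next softer) and cannot be seen
- tag_c (a joint): angle of mount_c's yellow tag, 52 x 36 x 3 mm. Hinge along y at x = 46, z = 17 mm of the mount; tag slopes up from it towards +x. 0: 50 degrees above level; grows as pushed down; 0.873 rad: level, at its stop, top face 18.5 mm above the mount's origin. Stiff hinge, stays where left, yields to 1 to 2 N; a straight push down 20 mm beyond the hinge lays it flat
- mat: grey bench mat, fixed, 470 x 1000 x 3 mm, the mounts and loose things stand on it; origin under its centre
- spare_spring: loose spare coil spring, standing, 33 mm in diameter, 46 mm high; origin under its centre
- nut: loose brass nut, 32 mm across, 12 mm high; origin under its centre
- screwdriver: loose screwdriver lying on the mat beyond the tags, about 190 mm long along its x; origin under its middle
- multimeter: orange and black hand multimeter lying on its back, 165 x 78 x 40 mm; origin under its centre
- mouse: red computer mouse, 100 x 60 x 29 mm; origin under its centre
- carton: small closed carton, 95 x 75 x 45 mm; origin under its centre
- cleaner: white and blue plastic bottle, 52 mm in diameter, 150 mm high; origin under its centre
Things that resemble listed ones, but are neither listed nor needed, are in the scene too. Leave any red look-alike of the mount_b alone.

How it is judged:
By the outcome, as a careful person would: the job done as asked, in the order asked, and still so for the second after the job is handed in, with the robot touching nothing.
It also fails if it takes over 64 s, if anything falls off the work surface, if the arm or the gripper's body presses on something with over 40 N, if the wrist force passes 120 N, or if a joint passes its speed limit or range.

## Working session

There is one attempt and no reset: what is moved stays moved. The work goes in short steps, Python scripts to look and compute and a shell command to move; the robot and the scene stay as the last step left them, time stands still between calls to the robot, and variables do not carry over. Pictures are saved under pics/ and viewed, at most 10 in all, crops included, and the job is handed in when it is done.

```bash
mkdir -p pics; ls; python3 - <<'E'
from rig import state,snapshot
import cv2,numpy as np,pickle
d={}
for n in("top","side"):
    s=snapshot(n); d[n]=s; cv2.imwrite(f"pics/{n}0.png",cv2.resize(s["pixels"][:,:,::-1],None,fx=1.5,fy=1.5))
    print(n,s["fx"],s["cx"],s["cy"],s["dist_coeffs"],np.round(s["world_from_camera"],3).tolist())
pickle.dump(d,open("s0.pkl","wb"))
s=state();print({k:np.round(v,4).tolist() for k,v in s.items()})
E
```

```text
pics
top 347.55937403072863 253.39905228654652 197.3651686096743 [0.00859744 0.         0.         0.         0.        ] [[-0.025, 0.992, -0.126, 320.377], [-1.0, -0.025, -0.001, 16.521], [-0.004, 0.126, 0.992, 1140.136], [0.0, 0.0, 0.0, 1.0]]
side 350.884727252106 259.07904727182597 190.57674708496256 [0.00021651 0.         0.         0.         0.        ] [[0.972, 0.173, -0.156, 310.176], [-0.233, 0.682, -0.693, -609.927], [-0.013, 0.711, 0.704, 716.155], [0.0, 0.0, 0.0, 1.0]]
{'t': 0.1, 'q': [1.0889, 0.159, 1.5981, -0.0, 1.3862, -0.2101], 'joint_vel': [-0.0005, -0.0004, -0.0044, 0.0003, 0.0003, -0.0009], 'joint_efforts': [-0.0007, -39.6989, -33.2338, -0.0002, 0.0042, 0.0], 'ee_pos': [154.117, 553.3702, 212.1252], 'tool_rot': [-0.4255, -3.1121, 0.0025], 'ft_force': [-0.1533, -0.5228, 0.3727], 'ft_torque': [0.0281, 0.0533, 0.0005], 'finger_force': 0.0, 'grip_width': 85.5499}
```

View pics/top0.png

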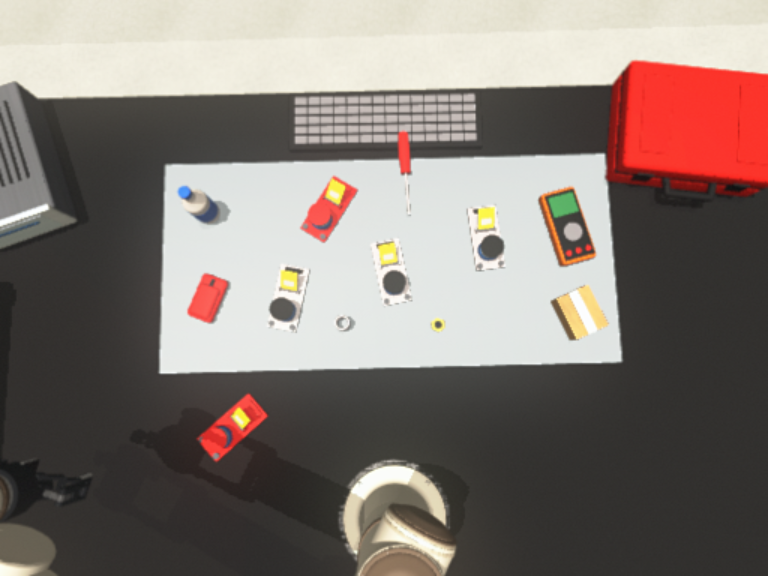

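View pics/side0.png

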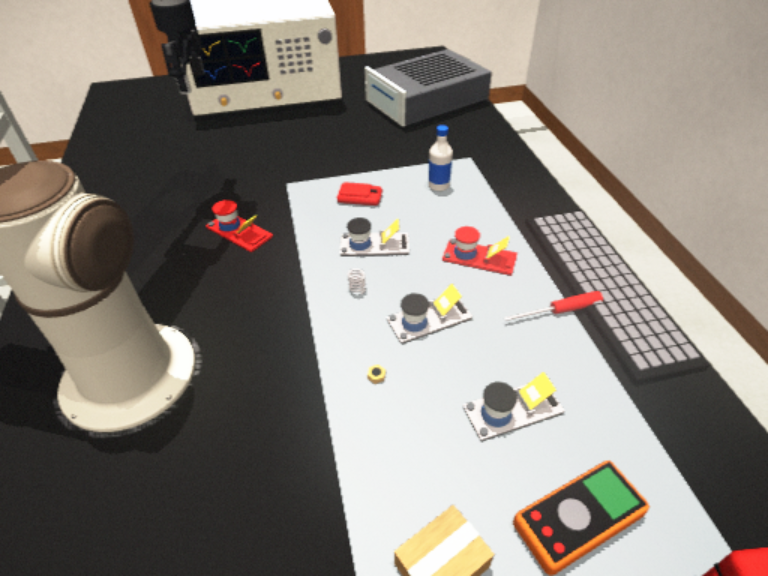

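The top view (at 1.5x) shows white mounts with pads at (283,309), (394,283) and (490,247). Their tags are at (290,280), (388,253) and (486,219). In the side view the pads are at (359,228), (414,306) and (499,397). The two red look-alikes are separate and will be left alone.

```bash
cat > h.py <<'E'
import cv2,numpy as np
def ray(s,uv):
    K=np.array([[s["fx"],0,s["cx"]],[0,s["fy"],s["cy"]],[0,0,1]])
    p=cv2.undistortPoints(np.array([[uv]],float),K,np.array(s["dist_coeffs"]))[0,0]
    W=np.array(s["world_from_camera"]); d=W[:3,:3]@[p[0],-p[1],-1]
    return W[:3,3],d/np.linalg.norm(d)
def plane(s,uv,z):
    o,d=ray(s,uv); return o+d*(z-o[2])/d[2]
def tri(s1,u1,s2,u2):
    o,d=ray(s1,u1);p,e=ray(s2,u2)
    t=np.linalg.lstsq(np.c_[d,-e],p-o,rcond=None)[0]
    a,b=o+t[0]*d,p+t[1]*e
    return (a+b)/2,np.linalg.norm(a-b)
def blob(mask,seed):
    n,l,st,c=cv2.connectedComponentsWithStats(mask.astype(np.uint8))
    ok=[i for i in range(1,n) if st[i,4]>15]
    i=min(ok,key=lambda i:np.linalg.norm(c[i]-seed))
    cn=max(cv2.findContours((l==i).astype(np.uint8),0,1)[0],key=len)
    return c[i],st[i],cn
def masks(s):
    h=cv2.cvtColor(s["pixels"],cv2.COLOR_RGB2HSV)
    H,S,V=h[...,0].astype(int),h[...,1],h[...,2]
    return (V<75)&((S<90)|(V<45)),(abs(H-29)<7)&(S>110)&(V>120)
E
python3 - <<'E'
import pickle,numpy as np
from h import *
d=pickle.load(open("s0.pkl","rb"));T,S=d["top"],d["side"]
mt,ms=masks(T),masks(S)
tp=[(283,309),(394,283),(490,247)];tt=[(290,280),(388,253),(486,219)]
sp=[(359,228),(414,306),(499,391)];st=[(390,235),(447,300),(537,391)]
for i in range(3):
    a=blob(mt[0],np.array(tp[i])/1.5);b=blob(ms[0],np.array(sp[i])/1.5)
    c=blob(mt[1],np.array(tt[i])/1.5);e=blob(ms[1],np.array(st[i])/1.5)
    print(i,"pad",a[0].round(1),a[1],"side",b[0].round(1),b[1],"tag",c[0].round(1),c[1],e[0].round(1),e[1])
    P,g=tri(T,a[0],S,b[0]);Q,k=tri(T,c[0],S,e[0])
    P2=plane(T,a[0],59);Q2=plane(T,c[0],40)
    v=(Q2-P2)[:2];print("  pad",P.round(1),g.round(1),P2.round(1),"tag",Q.round(1),k.round(1),Q2.round(1),"dist",np.linalg.norm(v).round(1),"yaw",np.arctan2(v[1],v[0]).round(3))
for m in("nut","x"):pass
for n,uv in (("spring",(343,323)),("nut",(438,325)),("cleaner",(204,208)),("mouse",(208,298)),("meterL",(548,195)),("redmount",(330,208)),("sdtip",(409,214))):
    print(n,plane(T,np.array(uv)/1.5,20).round(0))
E
```

```text
0 pad [248.6 261.8] [    0    58   512   326 95181] side [145.3 212.6] [    0     0   388   384 63356] tag [192.1 185.9] [187 180  11  14 114] [260.1 154.2] [255 147  11  15  56]
  pad [211.5  28.3  68.5] 98.8 [259.6  37.2  59. ] tag [502.2 213.9  36.4] 1.8 [502.5 213.1  40. ] dist 300.0 yaw 0.627
1 pad [248.6 261.8] [    0    58   512   326 95181] side [145.3 212.6] [    0     0   388   384 63356] tag [258.1 168.1] [252 162  13  15 115] [298.6 199.1] [289 190  18  20 139]
  pad [211.5  28.3  68.5] 98.8 [259.6  37.2  59. ] tag [555.6   0.   38.8] 0.0 [555.4   0.   40. ] dist 298.1 yaw -0.125
2 pad [380.9 155.2] [369 141  27  31 282] side [382.2 344.9] [ 349  309   81   65 1332] tag [323.7 144.5] [318 138  12  15 121] [358.8 259.8] [346 249  24  24 235]
  pad [ 590.8 -401.1   32.4] 3.0 [ 582.8 -390.6   59. ] tag [ 629.  -215.6   37.7] 0.4 [ 628.1 -215.1   40. ] dist 181.2 yaw 1.318
spring [407.  99.  20.]
nut [ 397. -105.   20.]
cleaner [669. 403.  20.]
mouse [468. 390.  20.]
meterL [ 679. -360.   20.]
redmount [662. 124.  20.]
sdtip [644. -51.  20.]
```

```bash
python3 - <<'E'
import pickle,numpy as np,cv2
d=pickle.load(open("s0.pkl","rb"));T,S=d["top"],d["side"]
for s,L in((T,[(283,309),(394,283),(490,247)]),(S,[(359,228),(414,306),(499,391)])):
    for u,v in L:
        print(s["pixels"][v*2//3-1:v*2//3+2:2,u*2//3-2:u*2//3+3:2].tolist())
im=lambda s,x,y,w,h,f:cv2.resize(s["pixels"][y:y+h,x:x+w,::-1],None,fx=f,fy=f,interpolation=0)
a=im(T,170,130,180,96,4);b=im(S,220,140,160,150,4)
cv2.imwrite("pics/cT.png",a);cv2.imwrite("pics/cS.png",b[:600])
E
```

```text
[[[94, 91, 86], [94, 90, 87], [93, 90, 86]], [[92, 90, 85], [93, 91, 87], [92, 89, 85]]]
[[[91, 89, 85], [90, 89, 85], [92, 90, 85]], [[90, 89, 85], [92, 90, 87], [91, 90, 85]]]
[[[84, 83, 78], [84, 83, 79], [85, 84, 79]], [[84, 84, 78], [84, 83, 79], [83, 82, 77]]]
[[[75, 73, 71], [77, 74, 70], [78, 72, 69]], [[78, 71, 69], [77, 75, 71], [78, 75, 72]]]
[[[92, 89, 87], [97, 92, 87], [91, 89, 84]], [[95, 92, 87], [91, 88, 85], [95, 90, 85]]]
[[[88, 87, 82], [87, 85, 82], [89, 89, 82]], [[88, 87, 83], [94, 89, 85], [89, 87, 83]]]
```

View pics/cT.png

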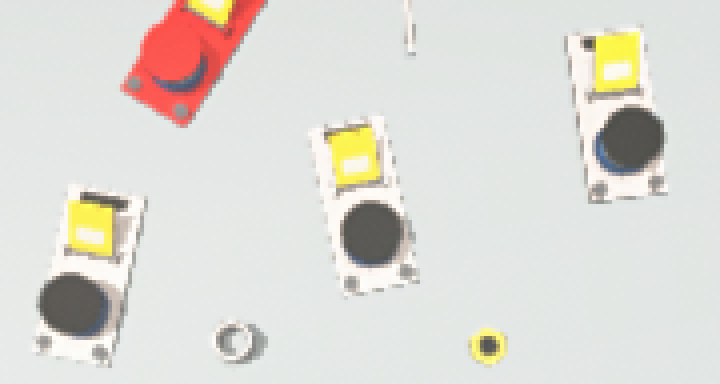

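View pics/cS.png

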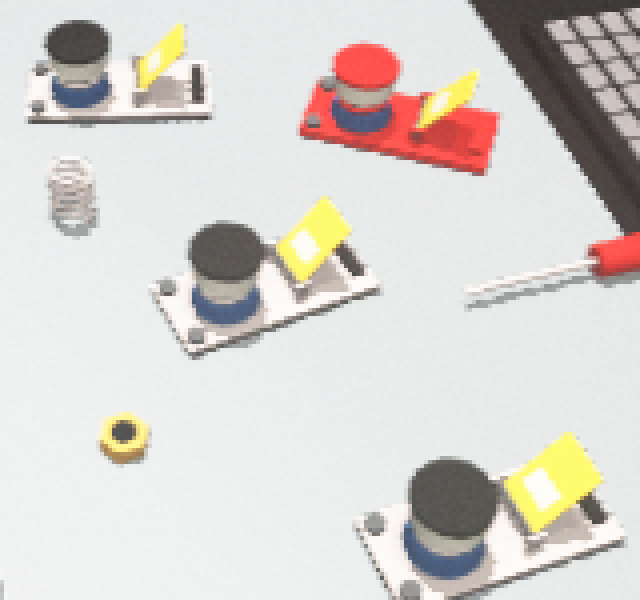

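The crops show clean pad discs at V of about 75–97 with low saturation, so I'm adjusting the mask threshold.

```bash
cat >> h.py <<'E'
def padc(s,seed,r=14,k=3):
    h=cv2.cvtColor(s["pixels"],cv2.COLOR_RGB2HSV)
    m=((h[...,2]<118)&(h[...,1]<50)).astype(np.uint8)
    w=np.zeros_like(m);cv2.circle(w,tuple(int(round(x)) for x in seed),r,1,-1)
    m=cv2.morphologyEx(m&w,cv2.MORPH_OPEN,cv2.getStructuringElement(2,(k,k)))
    return blob(m,seed)
E
python3 - <<'E'
import pickle,numpy as np
from h import *
d=pickle.load(open("s0.pkl","rb"));T,S=d["top"],d["side"]
mt,ms=masks(T),masks(S)
tp=[(283,309),(394,283),(490,247)];tt=[(290,280),(388,253),(486,219)]
sp=[(359,227),(414,303),(499,391)];st=[(390,235),(447,300),(537,391)]
for i in range(3):
    a=padc(T,np.array(tp[i])/1.5,12,5);b=padc(S,np.array(sp[i])/1.5,15)
    c=blob(mt[1],np.array(tt[i])/1.5)
    ta=cv2.minAreaRect(c[2]); r=cv2.minAreaRect(a[2])
    P,g=tri(T,a[0],S,b[0]);P2=plane(T,a[0],59)
    uvt=ta[0];Q2=plane(T,uvt,40);v=(Q2-P2)[:2]
    # pad width check
    A=plane(T,(a[1][0],a[0][1]),59);B=plane(T,(a[1][0]+a[1][2],a[0][1]),59)
    print(i,a[0].round(1),a[1],b[0].round(1),b[1],"pad",P.round(1),g.round(1),"on59",P2.round(1),"width",np.linalg.norm(A-B).round(1),"dist",np.linalg.norm(v).round(1),"yaw",np.arctan2(v[1],v[0]).round(3))
    # white plate outline for yaw
    h=cv2.cvtColor(T["pixels"],cv2.COLOR_RGB2HSV)
    R=T["pixels"].astype(int); pl=((R[...,0]-R[...,2]>0)&(R[...,0]>200)|(h[...,2]<150)|(h[...,1]>90)).astype(np.uint8)
    pl=cv2.morphologyEx(pl,cv2.MORPH_OPEN,np.ones((3,3)))
    q=blob(pl,(np.array(tp[i])+np.array(tt[i]))/3)
    bx=cv2.boxPoints(cv2.minAreaRect(q[2])); W=np.array([plane(T,p,11)[:2] for p in bx])
    e=W-np.roll(W,1,0);L=np.linalg.norm(e,axis=1);j=L.argmax()
    print("   plate",q[1],L.round(0),"axis",np.arctan(e[j,1]/e[j,0]).round(3),"ctr",W.mean(0).round(1))
E
```

```text
0 [187.6 205.7] [180 199  16  15 179] [238.8 150.3] [231 145  16  11 138] pad [437.7 224.7  55.5] 0.5 on59 [437.1 224.1  59. ] width 50.1 dist 64.5 yaw -0.165
   plate [178 175  28  46 729] [ 67. 147.  68. 147.] axis -0.221 ctr [468.8 221.4]
1 [262.5 187.9] [256 181  14  15 175] [276.2 202.7] [268 196  18  14 206] pad [489.1 -12.   54.2] 1.8 on59 [487.5 -11.8  59. ] width 44.0 dist 67.4 yaw 0.173
   plate [247 158  26  45 717] [144.  67. 145.  66.] axis 0.158 ctr [520.   -4.3]
2 [327.7 164. ] [321 157  15  15 176] [333.  264.3] [323 255  22  20 339] pad [ 560.9 -222.1   53.5] 1.6 on59 [ 558.9 -220.7   59. ] width 47.5 dist 67.7 yaw 0.094
   plate [312 136  24  44 677] [143.  68. 143.  67.] axis 0.085 ctr [ 591.9 -220.6]
```

Pad centres come out at (437,224), (487.5,-12) and (559,-221). Their widths are about 50 mm and the triangulated heights agree with 59 mm once the visible rim is allowed for. Next I'm moving to the first mount with the fingers shut and the tool squared to the world.

```bash
python3 -m handwheel '{"deltas":[[0,-0.02,-0.013,0,-0.034],[0,-0.06,-0.04,0,-0.068],[0,-0.1,-0.067,0,-0.102],[0,-0.14,-0.094,0,-0.136],[0,-0.18,-0.121,0,-0.17],[0,-0.22,-0.148,0,-0.204],[0,-0.26,-0.174,0,-0.238],[0,-0.28,-0.188,0,-0.272]]}' 40
```

```text
t: 0.9
ee_pos: [375.3, 294.9, 212.7]
tool_rot: [0.002, 3.141, -0.001]
ft_force: [0.6, 0.4, 0.3]
grip_width: 0.2
finger_force: 0.0
```

```bash
python3 -m handwheel '{"deltas":[[0,-0.02,-0.024,0.03,0],[0,-0.04,-0.048,0.06,0],[0,-0.062,-0.072,0.09,0],[0,-0.062,-0.072,0.11,0],[0,-0.062,-0.072,0.125,0],[0,-0.062,-0.072,0.13,0],[0,-0.062,-0.072,0.13,0],[0,-0.062,-0.072,0.13,0]]}'
```

```text
t: 1.7
ee_pos: [436.1, 225.9, 83.8]
tool_rot: [-0.001, 3.14, 0.0]
ft_force: [0.9, 0.2, -0.3]
grip_width: -0.0
finger_force: 0.0
```

```bash
python3 - <<'E'
from rig import state,snapshot
from h import *
s=snapshot("side");T=snapshot("top");x=state();print(x["ee_pos"],x["ft_force"],x["t"])
a=cv2.resize(s["pixels"][110:210,190:290,::-1],None,fx=4,fy=4,interpolation=0)
b=cv2.resize(T["pixels"][150:250,140:240,::-1],None,fx=4,fy=4,interpolation=0)
cv2.imwrite("pics/p1.png",np.hstack([a,b]))
E
```

```text
[436.38154675 226.01718392  84.117927  ] [1.04422585 0.45905319 0.66863857] 1.8
```

View pics/p1.png

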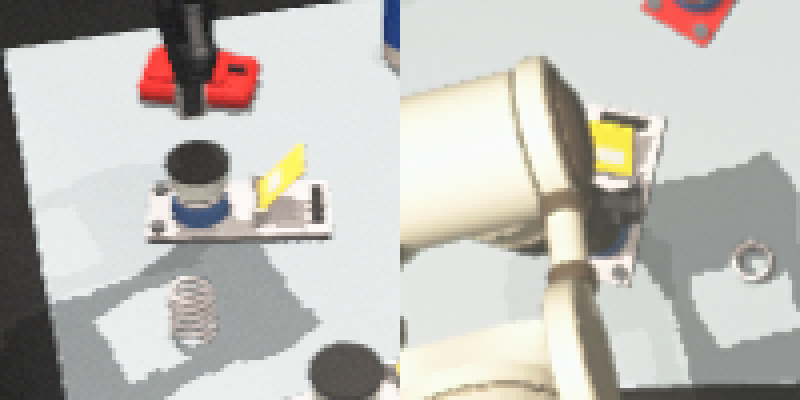

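The tips stand over the pad of mount 0 about 14 mm up, clear of the tag. I'm pressing in steps.

```bash
python3 -m handwheel '{"deltas":[[0,0,0,0.006,0],[0,0,0,0.011,0],[0,0,0,0.014,0],[0,0,0,0.016,0],[0,0,0,0.018,0],[0,0,0,0.018,0],[0,0,0,0.018,0],[0,0,0,0.018,0]]}'; python3 -m handwheel '{"deltas":[[0,0,0,0.002,0],[0,0,0,0.004,0],[0,0,0,0.005,0],[0,0,0,0.005,0],[0,0,0,0.005,0],[0,0,0,0.005,0],[0,0,0,0.005,0],[0,0,0,0.005,0]]}'
```

```text
t: 2.6
ee_pos: [435.8, 225.6, 65.2]
tool_rot: [-0.0, 3.141, 0.0]
ft_force: [0.8, 0.4, 0.1]
grip_width: -0.1
finger_force: 0.0
t: 3.4
ee_pos: [435.7, 225.6, 60.1]
tool_rot: [-0.0, 3.141, 0.0]
ft_force: [0.2, 0.3, 0.1]
grip_width: -0.1
finger_force: 0.0
```

No force where contact was expected, so I'm looking before going lower.

```bash
python3 - <<'E'
from rig import state,snapshot
from h import *
s=snapshot("side");x=state();print(x["ee_pos"],x["ft_force"],x["joint_efforts"],x["t"])
cv2.imwrite("pics/p2.png",cv2.resize(s["pixels"][120:200,200:300,::-1],None,fx=7,fy=7,interpolation=0))
def proj(s,P):
    W=np.linalg.inv(np.array(s["world_from_camera"]));c=W[:3,:3]@P+W[:3,3]
    return s["cx"]+s["fx"]*c[0]/-c[2], s["cy"]-s["fy"]*c[1]/-c[2]
for P in([436,225.6,49],[436,225.6,59],[437,224,59],[437,224,47]):
    u,v=proj(s,P);print(P,(u-200)*7,(v-120)*7)
E
```

```text
[435.67538299 225.62175514  60.03588663] [ 0.93177397  0.42396325 -0.22571239] [-1.02669081e-03 -3.33393145e+01 -2.83318752e+01 -3.37100228e-04
 -1.51506679e-04 -4.10628971e-07] 3.45
[436, 225.6, 49] 267.7454543735672 223.59386539725688
[436, 225.6, 59] 266.46724133820305 205.35616543186396
[437, 224, 59] 269.45153758712354 207.22315116112628
[437, 224, 47] 270.96116551306096 229.08433686103925
```

View pics/p2.png

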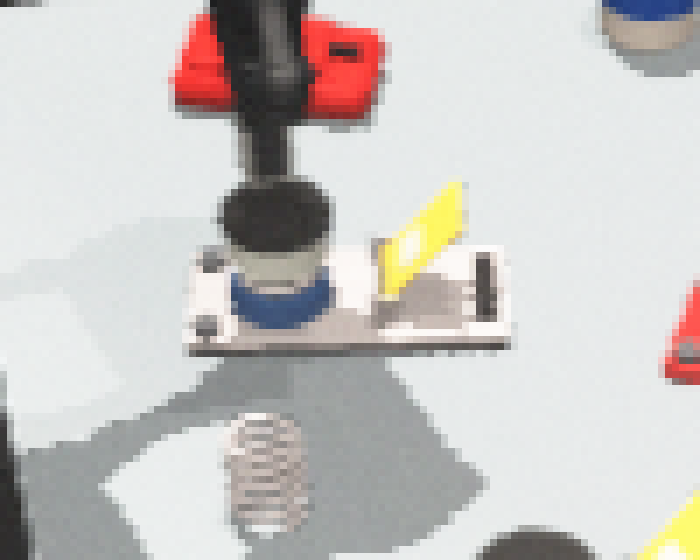

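```bash
python3 - <<'E'
from rig import snapshot
from h import *
import pickle
d=pickle.load(open("s0.pkl","rb"))
g=lambda im:im.astype(int).sum(2)//3
p1=cv2.imread("pics/p1.png")[::4,::4][:, :100]
p2=cv2.imread("pics/p2.png")[::7,::7]
s0=d["side"]["pixels"]
print("p1 rows128-168, cols 228-250");A=g(p1);
for r in range(126,168,2):print(r,A[r-110,228-190:252-190].tolist())
print("p2 / s0");B=g(p2);C=g(s0)
for r in range(136,164,2):print(r,B[r-120,28:50].tolist(),"|",C[r,228:250].tolist())
E
```

```text
p1 rows128-168, cols 228-250
126 [128, 130, 129, 128, 116, 35, 36, 32, 39, 36, 48, 54, 53, 49, 37, 46, 111, 128, 121, 77, 82, 89, 88, 111]
128 [131, 131, 132, 131, 124, 77, 38, 40, 35, 41, 36, 39, 36, 41, 37, 90, 124, 126, 116, 101, 106, 88, 80, 91]
130 [118, 120, 112, 103, 103, 76, 55, 38, 37, 41, 42, 39, 52, 64, 71, 94, 113, 103, 119, 132, 131, 132, 132, 129]
132 [115, 115, 110, 112, 116, 119, 113, 82, 45, 47, 48, 41, 94, 151, 132, 132, 134, 132, 133, 135, 134, 131, 129, 127]
134 [77, 75, 77, 79, 79, 100, 121, 103, 46, 49, 47, 42, 91, 127, 102, 102, 107, 104, 111, 112, 112, 111, 116, 104]
136 [131, 136, 132, 130, 131, 116, 114, 107, 48, 49, 51, 48, 76, 108, 102, 78, 79, 77, 77, 71, 70, 75, 76, 80]
138 [232, 232, 232, 232, 232, 211, 157, 116, 68, 46, 53, 68, 96, 164, 220, 229, 229, 229, 205, 154, 153, 151, 191, 207]
140 [233, 232, 232, 231, 233, 231, 232, 230, 229, 230, 230, 230, 231, 232, 233, 232, 231, 233, 232, 232, 233, 233, 232, 234]
142 [232, 232, 232, 232, 232, 233, 232, 233, 232, 233, 234, 233, 234, 233, 233, 233, 234, 233, 232, 233, 233, 232, 233, 232]
144 [231, 231, 233, 2
[... 3687 characters left out ...]
166, 163, 158, 152, 193, 240, 248, 248]
158 [214, 97, 106, 164, 218, 219, 189, 167, 173, 174, 175, 173, 172, 170, 167, 161, 159, 138, 142, 229, 248, 248] | [226, 100, 109, 174, 230, 227, 189, 171, 177, 173, 175, 176, 174, 175, 166, 160, 164, 143, 143, 229, 248, 248]
160 [244, 244, 244, 244, 222, 110, 138, 169, 142, 139, 137, 139, 130, 118, 157, 173, 133, 87, 91, 204, 248, 248] | [249, 249, 249, 248, 224, 115, 143, 169, 145, 141, 143, 142, 133, 120, 157, 178, 138, 92, 95, 203, 248, 248]
162 [244, 243, 244, 243, 215, 78, 84, 92, 98, 105, 101, 93, 100, 101, 98, 91, 93, 84, 82, 139, 227, 248] | [249, 249, 247, 243, 215, 85, 90, 95, 106, 105, 106, 100, 103, 106, 96, 99, 95, 94, 90, 141, 228, 248]
```

```bash
python3 - <<'E'
from rig import snapshot,state
from h import *
import pickle
d=pickle.load(open("s0.pkl","rb"))
def proj(s,P):
    W=np.linalg.inv(np.array(s["world_from_camera"]));c=W[:3,:3]@P+W[:3,3]
    return np.round([s["cx"]+s["fx"]*c[0]/-c[2], s["cy"]-s["fy"]*c[1]/-c[2]],1)
yx=np.array([.268,.963])
for e in(-50,0,50):
  for z in(190,215,240):
    P=np.r_[np.array([154,553.4])+e*yx,z];print(e,z,"top",proj(d["top"],P)*1.5,"side",proj(d["side"],P)*1.5)
T=snapshot("top");print(state()["t"])
a=cv2.resize(d["top"]["pixels"][290:350,0:75,::-1],None,fx=5,fy=5,interpolation=0)
b=cv2.resize(d["side"]["pixels"][0:60,90:165,::-1],None,fx=5,fy=5,interpolation=0)
c=cv2.resize(T["pixels"][170:230,160:235,::-1],None,fx=5,fy=5,interpolation=0)
e=cv2.resize(d["top"]["pixels"][170:230,160:235,::-1],None,fx=5,fy=5,interpolation=0)
cv2.imwrite("pics/p3.png",cv2.convertScaleAbs(np.vstack([np.hstack([a,b]),np.hstack([c,e])]),alpha=1.5))
E
```

```text
-50 190 top [108.   472.05] side [191.7  117.45]
-50 215 top [100.5  475.05] side [188.4 106.2]
-50 240 top [ 92.4 478.2] side [184.95  94.65]
0 190 top [ 81.15 464.85] side [198.6 106.5]
0 215 top [ 72.75 467.7 ] side [195.45  95.55]
0 240 top [ 64.05 470.7 ] side [192.3   84.15]
50 190 top [ 54.3  457.65] side [205.05  96.3 ]
50 215 top [ 45.3  460.35] side [202.2  85.5]
50 240 top [ 35.7  463.05] side [199.2  74.4]
3.5
```

View pics/p3.png

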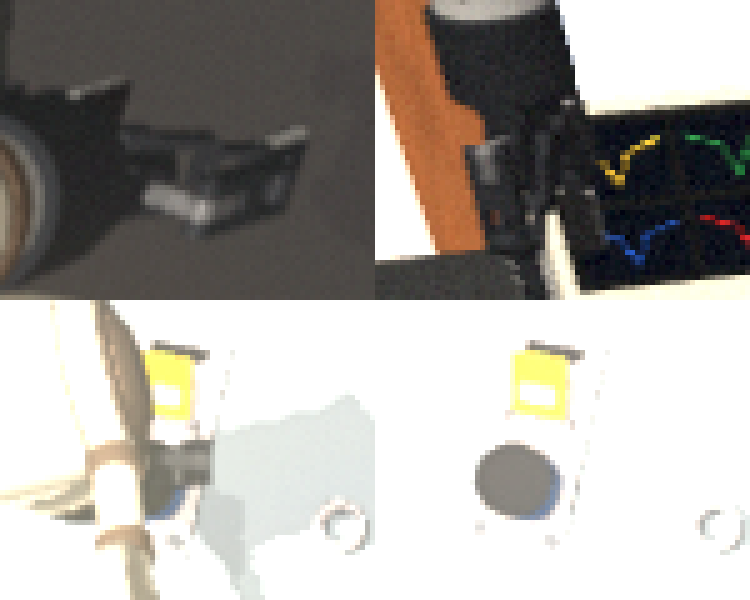

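In the enlarged views the fingertip shows about 27 mm higher than the stated TCP-to-tip geometry, both at the start pose and now. The x position matches and nothing is touched yet. I'll feel for contact in small steps with the force reading.

```bash
python3 -m handwheel '{"deltas":[[0,0,0,0.003,0],[0,0,0,0.006,0],[0,0,0,0.009,0],[0,0,0,0.012,0],[0,0,0,0.014,0],[0,0,0,0.014,0],[0,0,0,0.014,0],[0,0,0,0.014,0]]}'; python3 -m handwheel '{"deltas":[[0,0,0,0.002,0],[0,0,0,0.004,0],[0,0,0,0.004,0],[0,0,0,0.004,0],[0,0,0,0.004,0],[0,0,0,0.004,0],[0,0,0,0.004,0],[0,0,0,0.004,0]]}'; python3 - <<'E'
from rig import snapshot,state
from h import *
s=snapshot("side");x=state();print(x["ee_pos"],x["ft_force"])
p=cv2.imread("pics/p2.png")[::7,::7].astype(int).sum(2)//3
B=s["pixels"].astype(int).sum(2)//3
for r in range(140,168,2):print(r,B[r,228:250].tolist(),"|",p[r-120,28:50].tolist())
E
```

```text
t: 4.3
ee_pos: [435.8, 225.7, 46.1]
tool_rot: [-0.0, 3.141, 0.0]
ft_force: [-0.4, 0.6, -0.4]
grip_width: 0.1
finger_force: 0.0
t: 5.1
ee_pos: [435.7, 225.6, 42.0]
tool_rot: [-0.0, 3.142, 0.0]
ft_force: [-0.0, 0.2, -0.6]
grip_width: -0.5
finger_force: 0.0
[435.68821434 225.61931138  42.04642954] [ 0.37634773 -0.30491738  0.4484165 ]
140 [231, 233, 233, 232, 232, 192, 52, 43, 45, 43, 45, 46, 52, 46, 47, 63, 172, 231, 232, 233, 232, 233] | [233, 232, 230, 232, 232, 204, 137, 107, 59, 50, 53, 50, 66, 157, 225, 231, 233, 232, 233, 233, 232, 231]
142 [232, 232, 232, 233, 232, 207, 122, 54, 44, 47, 52, 47, 47, 55, 68, 136, 210, 233, 233, 232, 232, 232] | [233, 233, 232, 232, 233, 213, 159, 117, 70, 52, 51, 53, 70, 143, 211, 233, 232, 233, 233, 232, 231, 232]
144 [231, 232, 231, 232, 232, 211, 145, 109, 67, 47, 48, 54, 68, 141, 212, 232, 232, 232, 233, 232, 233, 232] | [232, 233, 232, 232, 233, 233, 198, 112, 73, 50, 49, 53, 64, 140, 212, 232, 231, 234, 232, 232, 233, 233]
146 [231, 231, 232, 232, 232, 210, 147, 120, 92, 54, 55, 55, 63, 86, 102, 78, 100, 186, 232, 233, 232, 233] | [232, 232,
[... 1504 characters left out ...]
9, 142, 139, 137, 139, 130, 118, 157, 173, 133, 87, 91, 204, 248, 248]
162 [243, 244, 243, 243, 215, 78, 83, 90, 99, 102, 100, 94, 100, 103, 97, 93, 91, 89, 85, 139, 229, 248] | [244, 243, 244, 243, 215, 78, 84, 92, 98, 105, 101, 93, 100, 101, 98, 91, 93, 84, 82, 139, 227, 248]
164 [240, 233, 237, 244, 221, 103, 82, 82, 85, 91, 89, 86, 90, 85, 87, 86, 86, 91, 143, 180, 186, 186] | [240, 232, 237, 244, 222, 105, 84, 85, 86, 89, 88, 90, 89, 86, 85, 86, 85, 91, 142, 182, 192, 198]
166 [139, 137, 131, 202, 230, 176, 167, 158, 122, 95, 88, 91, 84, 94, 110, 141, 176, 188, 192, 189, 188, 191] | [138, 139, 133, 206, 245, 228, 166, 156, 125, 96, 89, 86, 88, 93, 111, 154, 182, 188, 191, 189, 192, 188]
```

The tip is now drawn over the pad, at about its centre (row 150.5, col 238) and just touching. I'm stepping on.

```bash
for i in 1 ; do python3 -m handwheel '{"deltas":[[0,0,0,0.001,0],[0,0,0,0.002,0],[0,0,0,0.003,0],[0,0,0,0.004,0],[0,0,0,0.004,0],[0,0,0,0.004,0],[0,0,0,0.004,0],[0,0,0,0.004,0]]}'; done; python3 -m handwheel '{"deltas":[[0,0,0,0.001,0],[0,0,0,0.002,0],[0,0,0,0.003,0],[0,0,0,0.003,0],[0,0,0,0.003,0],[0,0,0,0.003,0],[0,0,0,0.003,0],[0,0,0,0.003,0]]}'
```

```text
t: 5.95
ee_pos: [435.8, 225.7, 38.2]
tool_rot: [-0.0, 3.141, 0.0]
ft_force: [-0.9, 0.8, 4.3]
grip_width: -0.4
finger_force: 1.8
t: 6.75
ee_pos: [435.8, 225.7, 35.3]
tool_rot: [-0.0, 3.141, 0.0]
ft_force: [-1.9, -0.6, 6.4]
grip_width: 0.2
finger_force: 3.2
```

```bash
python3 -m handwheel '{"deltas":[[0,0,0,0.001,0],[0,0,0,0.002,0],[0,0,0,0.003,0],[0,0,0,0.003,0],[0,0,0,0.003,0],[0,0,0,0.003,0],[0,0,0,0.003,0],[0,0,0,0.003,0]]}'; python3 -m handwheel '{"deltas":[[0,0,0,-0.003,0],[0,0,0,-0.006,0],[0,0,0,-0.007,0],[0,0,0,-0.007,0],[0,0,0,-0.007,0],[0,0,0,-0.007,0],[0,0,0,-0.007,0],[0,0,0,-0.007,0]]}';python3 -m handwheel '{"deltas":[[0,0,0,-0.02,0],[0,0,0,-0.05,0],[0,0,0,-0.07,0],[0,-0.02,-0.04,-0.07,0],[0,-0.04,-0.08,-0.07,0],[0,-0.05,-0.12,-0.07,0],[0,-0.05,-0.16,-0.07,0],[0,-0.05,-0.18,-0.07,0]]}'
```

```text
t: 7.55
ee_pos: [435.8, 225.7, 32.5]
tool_rot: [-0.0, 3.142, -0.0]
ft_force: [-2.2, -1.3, 8.9]
grip_width: -0.1
finger_force: 4.5
t: 8.35
ee_pos: [435.8, 225.7, 39.0]
tool_rot: [-0.0, 3.141, 0.0]
ft_force: [1.7, 0.7, 3.8]
grip_width: -0.3
finger_force: 1.4
t: 9.15
ee_pos: [485.2, 43.0, 108.3]
tool_rot: [-0.003, -3.14, 0.001]
ft_force: [-0.1, 0.2, 0.2]
grip_width: -0.3
finger_force: 0.0
```

Mount 0 reads about 0.8 N/mm. Mount 1 is next.

```bash
python3 -m handwheel '{"deltas":[[0,-0.002,-0.03,0,0],[0,-0.002,-0.055,0.02,0],[0,-0.002,-0.055,0.04,0],[0,-0.002,-0.055,0.05,0],[0,-0.002,-0.055,0.057,0],[0,-0.002,-0.055,0.06,0],[0,-0.002,-0.055,0.06,0],[0,-0.002,-0.055,0.06,0]]}'; python3 - <<'E'
from rig import snapshot,state
from h import *
import pickle
s=snapshot("side");x=state();print(x["ee_pos"],x["ft_force"])
s0=pickle.load(open("s0.pkl","rb"))["side"]["pixels"]
f=lambda p:cv2.resize(p[175:250,250:330,::-1],None,fx=5,fy=5,interpolation=0)
cv2.imwrite("pics/p4.png",cv2.convertScaleAbs(np.hstack([f(s["pixels"]),f(s0)]),alpha=1.5))
E
```

```text
t: 9.95
ee_pos: [488.2, -9.1, 49.6]
tool_rot: [-0.001, 3.14, -0.0]
ft_force: [-0.4, 0.4, -0.4]
grip_width: -0.1
finger_force: 0.0
[488.36150983  -9.22974482  49.74824324] [ 0.37601087  0.83667507 -0.46154943]
```

View pics/p4.png

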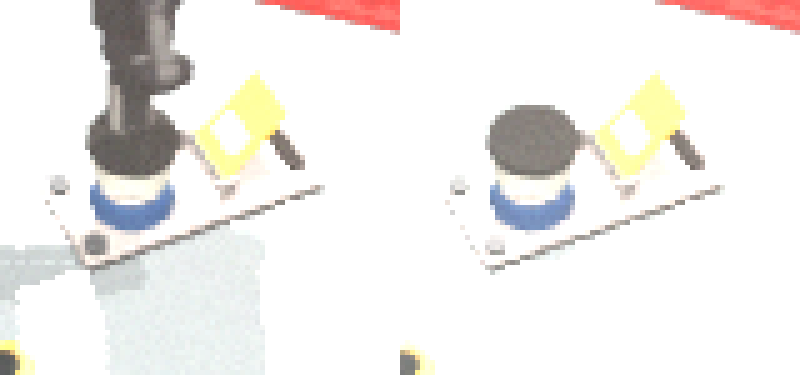

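The tip sits a few mm above the centre of pad 1. I'm pressing to the same heights.

```bash
python3 -m handwheel '{"deltas":[[0,0,-0.002,0.003,0],[0,0,-0.002,0.006,0],[0,0,-0.002,0.008,0],[0,0,-0.002,0.010,0],[0,0,-0.002,0.011,0],[0,0,-0.002,0.011,0],[0,0,-0.002,0.011,0],[0,0,-0.002,0.011,0]]}'; python3 -m handwheel '{"deltas":[[0,0,0,0.001,0],[0,0,0,0.002,0],[0,0,0,0.003,0],[0,0,0,0.003,0],[0,0,0,0.003,0],[0,0,0,0.003,0],[0,0,0,0.003,0],[0,0,0,0.003,0]]}'; python3 -m handwheel '{"deltas":[[0,0,0,0.001,0],[0,0,0,0.002,0],[0,0,0,0.003,0],[0,0,0,0.003,0],[0,0,0,0.003,0],[0,0,0,0.003,0],[0,0,0,0.003,0],[0,0,0,0.003,0]]}'
```

```text
t: 10.8
ee_pos: [487.6, -11.4, 38.1]
tool_rot: [0.0, -3.141, 0.0]
ft_force: [-1.5, 0.5, 1.7]
grip_width: -0.1
finger_force: 0.9
t: 11.6
ee_pos: [487.8, -11.4, 35.1]
tool_rot: [-0.0, 3.141, -0.0]
ft_force: [-1.7, -0.7, 3.0]
grip_width: 0.1
finger_force: 1.7
t: 12.4
ee_pos: [487.7, -11.4, 32.1]
tool_rot: [-0.0, 3.141, -0.0]
ft_force: [-1.6, -0.9, 4.6]
grip_width: -0.1
finger_force: 2.4
```

Mount 1 reads about 0.48 N/mm. Mount 2 is next.

```bash
python3 -m handwheel '{"deltas":[[0,0,0,-0.02,0],[0,0,0,-0.05,0],[0,0,0,-0.08,0],[0,-0.02,-0.04,-0.08,0],[0,-0.03,-0.08,-0.08,0],[0,-0.045,-0.12,-0.08,0],[0,-0.06,-0.16,-0.08,0],[0,-0.071,-0.19,-0.08,0]]}'; python3 -m handwheel '{"deltas":[[0,0,-0.01,0,0],[0,0,-0.019,0.02,0],[0,0,-0.019,0.04,0],[0,0,-0.019,0.05,0],[0,0,-0.019,0.057,0],[0,0,-0.019,0.061,0],[0,0,-0.019,0.061,0],[0,0,-0.019,0.061,0]]}'
```

```text
t: 13.2
ee_pos: [559.3, -203.7, 111.4]
tool_rot: [0.002, 3.141, -0.0]
ft_force: [0.4, -0.8, -0.1]
grip_width: 0.2
finger_force: 0.0
t: 14.0
ee_pos: [559.3, -220.5, 51.8]
tool_rot: [-0.001, 3.14, -0.001]
ft_force: [0.4, -0.1, 1.1]
grip_width: 0.5
finger_force: 0.0
```

```bash
python3 -m handwheel '{"deltas":[[0,0,0,0.004,0],[0,0,0,0.007,0],[0,0,0,0.010,0],[0,0,0,0.012,0],[0,0,0,0.0135,0],[0,0,0,0.0135,0],[0,0,0,0.0135,0],[0,0,0,0.0135,0]]}'; python3 -m handwheel '{"deltas":[[0,0,0,0.001,0],[0,0,0,0.002,0],[0,0,0,0.003,0],[0,0,0,0.003,0],[0,0,0,0.003,0],[0,0,0,0.003,0],[0,0,0,0.003,0],[0,0,0,0.003,0]]}'; python3 -m handwheel '{"deltas":[[0,0,0,0.001,0],[0,0,0,0.002,0],[0,0,0,0.003,0],[0,0,0,0.003,0],[0,0,0,0.003,0],[0,0,0,0.003,0],[0,0,0,0.003,0],[0,0,0,0.003,0]]}'
```

```text
t: 14.8
ee_pos: [558.8, -220.4, 38.3]
tool_rot: [0.0, -3.141, -0.0]
ft_force: [-3.5, 2.1, 6.0]
grip_width: 0.3
finger_force: 3.4
t: 15.6
ee_pos: [558.8, -220.4, 36.0]
tool_rot: [0.001, -3.141, 0.0]
ft_force: [-4.7, 2.1, 11.2]
grip_width: 0.0
finger_force: 5.5
t: 16.4
ee_pos: [558.8, -220.4, 33.6]
tool_rot: [0.001, -3.141, 0.0]
ft_force: [-5.8, 3.2, 14.9]
grip_width: -0.1
finger_force: 7.6
```

Mount 2 reads about 1.8 N/mm. The estimates are 0.8, 0.48 and 1.8 N/mm, so the middle mount is softest. Its tag push point is about (556,-0.5). I'm going there next.

```bash
python3 -m handwheel '{"deltas":[[0,0,0,-0.02,0],[0,0,0,-0.05,0],[0,0,0,-0.08,0],[0,0.002,0.04,-0.08,0],[0,0.002,0.08,-0.08,0],[0,0.002,0.12,-0.08,0],[0,0.002,0.16,-0.08,0],[0,0.002,0.19,-0.08,0]]}'; python3 -m handwheel '{"deltas":[[0,0,0.02,0,0],[0,0,0.029,0.02,0],[0,0,0.029,0.04,0],[0,0,0.029,0.05,0],[0,0,0.029,0.055,0],[0,0,0.029,0.055,0],[0,0,0.029,0.055,0],[0,0,0.029,0.055,0]]}';python3 - <<'E'
from rig import snapshot,state
from h import *
s=snapshot("side");x=state();print(x["ee_pos"],x["ft_force"])
f=lambda p:cv2.resize(p[165:245,250:340,::-1],None,fx=7,fy=7,interpolation=0)
cv2.imwrite("pics/p5.png",cv2.convertScaleAbs(f(s["pixels"]),alpha=1.4))
E
```

```text
t: 17.2
ee_pos: [556.3, -28.1, 111.3]
tool_rot: [0.002, -3.141, -0.001]
ft_force: [0.3, 0.2, -0.8]
grip_width: -0.1
finger_force: 0.0
t: 18.0
ee_pos: [557.5, -1.7, 57.5]
tool_rot: [0.0, 3.14, -0.001]
ft_force: [-1.0, -0.1, 0.0]
grip_width: 0.1
finger_force: 0.0
[557.43117814  -1.67979089  57.42634967] [-0.00300161 -0.07256823  0.24419702]
```

View pics/p5.png

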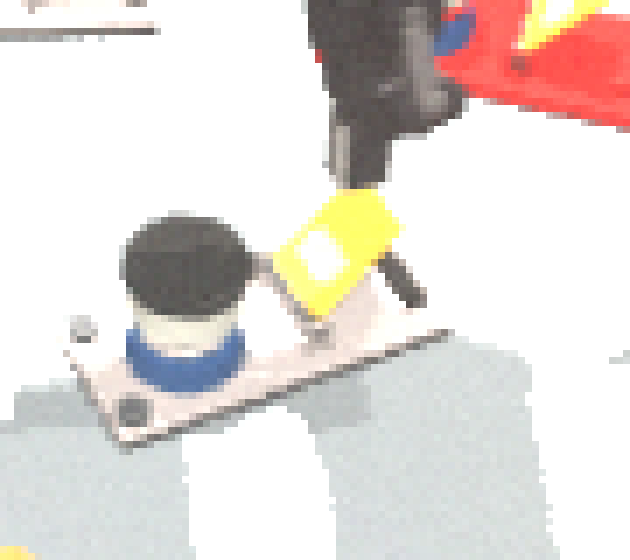

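The tip stands over the outer half of the yellow tag. I'm pushing it straight down.

```bash
python3 -m handwheel '{"deltas":[[0,0,0,0.006,0],[0,0,0,0.012,0],[0,0,0,0.018,0],[0,0,0,0.023,0],[0,0,0,0.028,0],[0,0,0,0.033,0],[0,0,0,0.037,0],[0,0,0,0.037,0]]}'; python3 -m handwheel '{"deltas":[[0,0,0,0.003,0],[0,0,0,0.006,0],[0,0,0,0.008,0],[0,0,0,0.01,0],[0,0,0,0.012,0],[0,0,0,0.013,0],[0,0,0,0.013,0],[0,0,0,0.013,0]]}'
```

```text
t: 18.85
ee_pos: [556.2, -1.3, 18.8]
tool_rot: [0.0, -3.14, -0.0]
ft_force: [-0.5, 0.6, 0.3]
grip_width: -0.1
finger_force: 0.0
t: 19.65
ee_pos: [556.5, -1.4, 6.4]
tool_rot: [0.0, -3.141, -0.0]
ft_force: [-0.9, -0.1, -0.2]
grip_width: 0.2
finger_force: 0.0
```

```bash
python3 -m handwheel '{"deltas":[[0,0,0,0.001,0],[0,0,0,0.002,0],[0,0,0,0.003,0],[0,0,0,0.003,0],[0,0,0,0.003,0],[0,0,0,0.003,0],[0,0,0,0.003,0],[0,0,0,0.003,0]]}';python3 - <<'E'
from rig import snapshot,state
from h import *
s=snapshot("side");x=state();print(x["ee_pos"],x["ft_force"])
f=lambda p:cv2.resize(p[165:245,250:340,::-1],None,fx=7,fy=7,interpolation=0)
cv2.imwrite("pics/p6.png",cv2.convertScaleAbs(f(s["pixels"]),alpha=1.4))
E
```

```text
t: 20.45
ee_pos: [556.6, -1.4, 3.4]
tool_rot: [0.0, -3.141, -0.0]
ft_force: [-0.5, -0.4, -0.8]
grip_width: -0.5
finger_force: 0.0
[556.65208654  -1.360494     3.47993061] [-0.23761823  0.12448319  0.56095161]
```

View pics/p6.png

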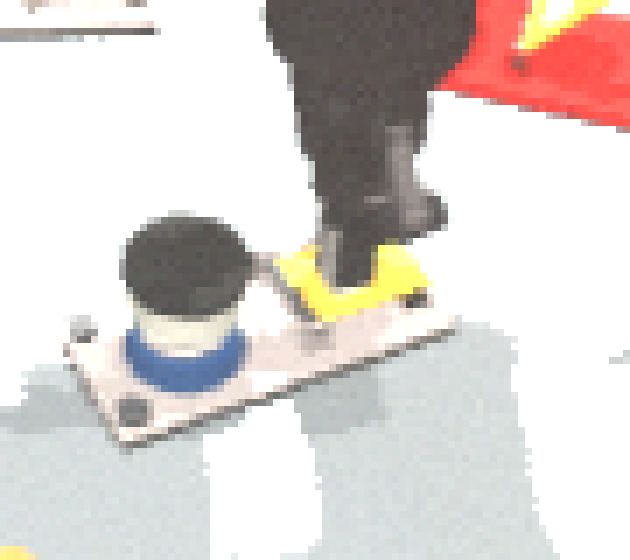

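The tag is nearly level. I'm going on gently until the stop shows in the force.

```bash
python3 -m handwheel '{"deltas":[[0,0,0,0.001,0],[0,0,0,0.0015,0],[0,0,0,0.002,0],[0,0,0,0.002,0],[0,0,0,0.002,0],[0,0,0,0.002,0],[0,0,0,0.002,0],[0,0,0,0.002,0]]}'; python3 -m handwheel '{"deltas":[[0,0,0,0.0005,0],[0,0,0,0.001,0],[0,0,0,0.001,0],[0,0,0,0.001,0],[0,0,0,0.001,0],[0,0,0,0.001,0],[0,0,0,0.001,0],[0,0,0,0.001,0]]}'
```

```text
t: 21.3
ee_pos: [556.9, -1.4, 3.1]
tool_rot: [0.001, -3.141, 0.0]
ft_force: [-5.1, 0.4, 12.1]
grip_width: 0.0
finger_force: 6.2
t: 22.1
ee_pos: [556.9, -1.4, 2.9]
tool_rot: [0.001, -3.141, 0.0]
ft_force: [-8.5, 2.3, 19.0]
grip_width: -0.1
finger_force: 9.7
```

The push is on a solid stop at 19 N. I'm retracting straight up, then back, and checking numerically.

```bash
python3 -m handwheel '{"deltas":[[0,0,0,-0.005,0],[0,0,0,-0.03,0],[0,0,0,-0.07,0],[0,0,0,-0.11,0],[0,0,0,-0.15,0],[0,0,0,-0.19,0],[0,0,0,-0.22,0],[0,0,0,-0.22,0]]}'; python3 -m handwheel '{"deltas":[[0,0.04,0,0,0],[0,0.08,0,0,0],[0,0.12,0,0,0],[0,0.16,0,0,0],[0,0.19,0,0,0],[0,0.2,0,0,0],[0,0.2,0,0,0],[0,0.2,0,0,0]]}'; python3 - <<'E'
from rig import snapshot,state
from h import *
import pickle
d=pickle.load(open("s0.pkl","rb"));s=snapshot("side");T=snapshot("top")
sp=[(359,227),(414,303),(499,391)];st=[(390,235),(447,300),(537,391)];tp=[(283,309),(394,283),(490,247)];tt=[(290,280),(388,253),(486,219)]
for i in range(3):
    q=lambda l:np.array(l[i])/1.5
    for n,D,p,t in(("side0",d["side"],sp,st),("side1",s,sp,st),("top0",d["top"],tp,tt),("top1",T,tp,tt)):
        try:
            a=padc(D,q(p),15 if n[0]=="s" else 12,3 if n[0]=="s" else 5);c=blob(masks(D)[1],q(t))
            print(i,n,a[0].round(1),a[1][4],"tag",c[0].round(1),c[1])
        except Exception as e:print(i,n,e)
# changed pixels off the arm
df=(abs(s["pixels"].astype(int)-d["side"]["pixels"]).max(2)>60).astype(np.uint8)
k,l,S,C=cv2.connectedComponentsWithStats(cv2.morphologyEx(df,cv2.MORPH_OPEN,np.ones((2,2),np.uint8)))
for i in range(1,k):
    if S[i,4]>8:print("chg",S[i],C[i].round(0))
E
```

```text
t: 22.9
ee_pos: [559.8, -2.0, 226.3]
tool_rot: [-0.0, 3.131, -0.003]
ft_force: [0.2, -0.8, -0.0]
grip_width: 0.4
finger_force: 0.0
t: 23.7
ee_pos: [356.8, -1.4, 220.1]
tool_rot: [0.0, -3.141, -0.0]
ft_force: [0.2, 0.1, 0.3]
grip_width: -0.2
finger_force: 0.0
0 side0 [238.8 150.3] 138 tag [260.1 154.2] [255 147  11  15  56]
0 side1 [238.9 150.3] 137 tag [260.1 154.2] [255 147  11  15  56]
0 top0 [187.6 205.7] 179 tag [192.1 185.9] [187 180  11  14 114]
0 top1 [187.5 205.6] 185 tag [192.1 185.9] [187 180  11  14 115]
1 side0 [276.2 202.7] 206 tag [298.6 199.1] [289 190  18  20 139]
1 side1 [276.2 202.7] 207 tag [301.1 203.5] [290 197  21  13 118]
1 top0 [262.5 187.9] 175 tag [258.1 168.1] [252 162  13  15 115]
1 top1 [262.6 187.5] 169 tag [257.5 167.1] [251 160  14  16 122]
2 side0 [333.  264.3] 339 tag [358.8 259.8] [346 249  24  24 235]
2 side1 [332.9 264.3] 337 tag [358.8 259.7] [346 249  24  24 233]
2 top0 [327.7 164. ] 176 tag [323.7 144.5] [318 138  12  15 121]
2 top1 [327.8 164. ] 184 tag [323.8 144.4] [318 138  12  15 125]
chg [ 17   0  67  17 583] [56.  6.]
chg [  87    0  138
[... 277 characters left out ...]
. 74.]
chg [194  80  31   8 127] [209.  84.]
chg [ 20 109  10   5  26] [ 24. 112.]
chg [111 108   3   4  10] [112. 110.]
chg [  0 114   7   9  44] [  3. 117.]
chg [  8 115   4   3  10] [  9. 116.]
chg [206 119  20  37 529] [217. 135.]
chg [ 45 140  14  36  99] [ 49. 159.]
chg [  0 154  24  16 228] [ 10. 161.]
chg [ 51 157  30  38 725] [ 65. 178.]
chg [   0  167   40   41 1034] [ 17. 189.]
chg [296 191  11   9  63] [301. 195.]
chg [291 199   6   4  14] [293. 201.]
chg [298 201  14  10  84] [305. 206.]
chg [107 218  25  32 298] [118. 229.]
chg [ 213  226   48   61 1727] [238. 259.]
chg [126 236   4   9  26] [128. 239.]
chg [ 50 266   4   3  12] [ 52. 267.]
chg [ 45 283   8   5  26] [ 48. 285.]
```

Only the middle mount's tag changed. All three mounts stand where they were, and the other tags are still up.

```bash
python3 -c "
from rig import finish_job
print(finish_job())"
```

```text
the job is handed in; nothing more can be done
None
```

The middle mount was the softest (about 0.48 N/mm, against 0.8 and 1.8 for the other two); its tag is pushed down flat to its stop, the other two tags still stand, no mount moved, and the arm is clear.

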